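Put the stacked lids back on the sample jars

TASK

The pH readings are done, so close the samples again: take the stack of lids apart and put each lid, open side down, on the jar with the label of its own colour, so that it sits level and fully down on the rim. Set the lids on gently, do not drop them or tip the open jars, and leave the capped amber bottle and the wash bottle where they stand.

Things in the scene. Friction and masses are not known exactly. Their poses are not given: they have to be found in the camera images.
- lid_blue: blue round slip-on lid (largest of four), a shallow inverted cup with a flat top: 68 mm outside diameter, 63 mm inside diameter, 18 mm high, top 3 mm thick, open underneath to 15 mm depth, no thread. Origin at the centre of its underside (the open rim), z up. At the start it lies in the stack on the bench, flat, its centre within 3 mm of that of the lid next to it.
- lid_white: white round slip-on lid (second largest of four), a shallow inverted cup with a flat top: 56 mm outside diameter, 51 mm inside diameter, 18 mm high, top 3 mm thick, open underneath to 15 mm depth, no thread. Origin at the centre of its underside (the open rim), z up. At the start it lies in the stack on the blue lid, flat, its centre within 3 mm of that of the lid next to it.
- lid_black: black round slip-on lid (third of four), a shallow inverted cup with a flat top: 44 mm outside diameter, 39 mm inside diameter, 18 mm high, top 3 mm thick, open underneath to 15 mm depth, no thread. Origin at the centre of its underside (the open rim), z up. At the start it lies in the stack on the white lid, flat, its centre within 3 mm of that of the lid next to it.
- lid_orange: orange round slip-on lid (smallest of four), a shallow inverted cup with a flat top: 32 mm outside diameter, 27 mm inside diameter, 18 mm high, top 3 mm thick, open underneath to 15 mm depth, no thread. Origin at the centre of its underside (the open rim), z up. At the start it lies in the stack on the black lid, flat, its centre within 3 mm of that of the lid next to it.
- jar_blue: open white plastic sample jar, loose, upright, with blue label sleeve and flat blue ring (3 mm thick) on the shoulder: body 70 mm diameter, shoulder 50 mm high, open neck 51 mm outside diameter, rim 70 mm high. Origin: centre of the underside, z up. The blue lid goes over the neck with 6 mm play all round; seated, its top plate rests on the rim and its underside is 55 mm above this origin.
- jar_white: open amber-brown sample jar, loose, upright, with white label sleeve and flat white ring (3 mm thick) on the shoulder: body 58 mm diameter, shoulder 60 mm high, open neck 39 mm outside diameter, rim 80 mm high. Origin: centre of the underside, z up. The white lid goes over the neck with 6 mm play all round; seated, its top plate rests on the rim and its underside is 65 mm above this origin.
- jar_black: open light grey sample jar, loose, upright, with black label sleeve and flat black ring (3 mm thick) on the shoulder: body 46 mm diameter, shoulder 54 mm high, open neck 28 mm outside diameter, rim 74 mm high. Origin: centre of the underside, z up. The black lid goes over the neck with 5.5 mm play all round; seated, its top plate rests on the rim and its underside is 59 mm above this origin.
- jar_orange: open white plastic sample jar, loose, upright, with orange label sleeve and flat orange ring (3 mm thick) on the shoulder: body 36 mm diameter, shoulder 44 mm high, open neck 17 mm outside diameter, rim 64 mm high. Origin: centre of the underside, z up. The orange lid goes over the neck with 5 mm play all round; seated, its top plate rests on the rim and its underside is 49 mm above this origin.
- amber_bottle: bystander: small closed amber-brown bottle, 34 mm diameter, 80 mm high, white cap, loose; origin at the centre of its underside
- wash_bottle: bystander: white wash bottle, 72 mm diameter, 160 mm high with a red cap and a thin spout above it to 200 mm, loose; origin at the centre of its underside

How it is judged (in metres and radians):
At the end, for the whole second after the job is handed in: Each lid sits on the jar of its own colour: centre within 8 mm of the jar's axis, underside within 3 mm of its seated height, level within 0.09 rad; all jars stand upright (within 0.06 rad) on the bench; lids and jars are released and at rest (horizontal distance between lid_blue and jar_blue below 0.008 m and z of lid_blue in the frame of jar_blue between 0.052 and 0.058 m and angle between each of lid_blue, lid_white, lid_black, lid_orange's own z axis and vertical below 0.09 rad and angle between each of jar_blue, jar_white, jar_black, jar_orange's own z axis and vertical below 0.06 rad and height (world z) of each of jar_blue, jar_white, jar_black, jar_orange below 0.006 m and linear speed of each of lid_blue, jar_blue, lid_white, jar_white, lid_black, jar_black, lid_orange, jar_orange below 0.02 m/s and horizontal distance between lid_white and jar_white below 0.008 m and z of lid_white in the frame of jar_white between 0.062 and 0.068 m and horizontal distance between lid_black and jar_black below 0.008 m and z of lid_black in the frame of jar_black between 0.056 and 0.062 m and horizontal distance between lid_orange and jar_orange below 0.008 m and z of lid_orange in the frame of jar_orange between 0.046 and 0.052 m); the robot touches nothing.
It fails at once if a lid is dropped (falls freely faster than 0.6 m/s, about 2 cm of fall) ((linear speed of lid_blue above 0.6 m/s and contact force between lid_blue and the fingers below 0.02 N) or (linear speed of lid_white above 0.6 m/s and contact force between lid_white and the fingers below 0.02 N) or (linear speed of lid_black above 0.6 m/s and contact force between lid_black and the fingers below 0.02 N) or (linear speed of lid_orange above 0.6 m/s and contact force between lid_orange and the fingers below 0.02 N)).
It fails at once if an open jar is tipped by more than 0.4 rad (angle between any of jar_blue, jar_white, jar_black, jar_orange's own z axis and vertical above 0.4 rad).
It fails at once if the amber bottle or the wash bottle is moved more than 25 mm (distance of any of amber_bottle, wash_bottle from where it was at the start of the episode above 0.025 m).
It also fails if it takes over 112 s, if anything falls off the work surface, if the arm or the gripper's body presses on something with over 40 N, if the wrist force passes 120 N, or if a joint passes its speed limit or range.

ROBOT

A 6-joint arm with a two-finger parallel gripper is mounted at the origin on the work surface. World frame = base frame: x ahead of the robot, y to its left, z up, the work surface at z = 0. Lengths are in m, angles in degrees, forces in N, time in s.
With the tool pointing down it reaches from about 0.4 to 0.825 m from the base axis. Payload 7 kg.
Tool frame: the origin (TCP) lies midway between the tips of the shut fingers; the grasp point (between the pads) lies 19 mm behind it; z points along the fingers, y is the line along which they close (so a half turn about z gives the same grasp; the last joint's range is limited). The gripper opens to 88 mm and grips with 3 to 60 N. Pads are 19 mm wide; open, the fingers measure 130 mm over their backs; the gripper's body (78 mm by 193 mm) begins 47 mm behind the grasp point.
Start: joints at [83.428, 20.546, 0.682, 0, -70.136, -16.507], TCP at [0.265, 0.621, 0.227] pointing down, gripper open.
Joint ranges: [-176.03, 176.03], [-82.01, 121.73], [-58.28, 71.71], [-173.87, 95.51], [-174.79, -0.11], [-173.66, 173.66]. Speed limits (degrees/s): [136.94, 136.94, 172.46, 180, 180, 180].

INTERFACE

Orientations are given as a 3x3 rotation matrix whose columns are the frame's x, y, z axes.
In Python, from rig import robot gives the robot as it stands. Calls block until the motion is done:
- robot.goto(position, orientation): joint-space move of the TCP to a pose.
- robot.servo_line(position, ori=None, speed=0.15): straight line of the TCP; ori=None keeps the orientation; speed is the mean speed in m/s.
- robot.movej(angles): joint-space move.
- robot.move_gripper(opening): opening from 0.0 (shut) to 1.0 (fully open); the grip force is fixed at half the most; returns when the fingers have stopped.
- robot.dwell(seconds).
- robot.ik(position, orientation): joint angles nearest the present ones, or None.
- robot.grab_frame(name): name is "side" or "top"; returns (picture, depth): 384x512x3 uint8, red, green, blue; 384x512 float32, m along the optical axis (not along the pixel's ray), 0 where there is no reading.
- robot.camera_info(name): a dict with "vfov" (degrees; the focal length in pixels is half the picture's height over the tangent of half this angle, whatever the lens; pixels are square), "cx", "cy" (the principal point, pixels), "view" (4x4, takes a point from world to camera coordinates). Camera axes: x right, y down, z forward; pixel columns grow to the right and rows downward; lengths in m; the calibration is good to about 2 mm. A picture is of the moment at which its call begins. camera_info takes no time and is no camera call.
A pose or a line that the arm cannot do raises robot.Unreachable and nothing moves.
- robot.job_done(): hands the job in, once; it reports no verdict.
Readings, each from a call of its own:
- robot.read_t(): time.
- robot.read_qpos(): joint angles.
- robot.read_qvel(): joint speeds.
- robot.read_effort(): joint torques, N m.
- robot.read_position(): TCP position.
- robot.read_tcp_rot(): TCP orientation.
- robot.read_force(): force on the tool from outside, world axes, zero at the start.
- robot.read_ft_torque(): the same for the moment, N m.
- robot.read_grip_width(): opening from 0.0 (shut) to 1.0 (fully open).
Only numpy, scipy, OpenCV 4.12 (cv2) and the standard library are available. Lean on these libraries where they do the work, as an engineer would, in place of code of your own. Each camera call takes 0.05 s, during which the arm holds its last target. There are 200 camera calls.

## Working session

There is one attempt and no reset: what is moved stays moved. The work goes in short steps, each a Python script; the robot and the scene stay as the last script left them, time stands still between calls to the robot, and variables do not carry over. Pictures are saved under pics/ and viewed, on a budget of 14 in all, crops included, one or two more only if the job needs it, and the job is handed in when it is done.

```bash
ls; mkdir -p pics; python3 - <<'E'
from rig import robot
import cv2,numpy as np
for n in("top","side"):
    p,d=robot.grab_frame(n);cv2.imwrite(f"pics/{n}0.png",p[:,:,::-1]);np.savez(f"{n}0.npz",p=p,d=d)
    c=robot.camera_info(n);print(n,c["vfov"],c["cx"],c["cy"],np.round(c["view"],4).tolist(),(d>0).mean())
print(robot.read_t(),np.round(robot.read_tcp_rot(),3))
E
```

```text
pics
top 55.94358713517628 260.23403970195335 192.13932254768125 [[-0.0079, -0.9998, 0.0154, 0.0186], [-0.9875, 0.0054, -0.1578, 0.5664], [0.1577, -0.0165, -0.9873, 0.7719], [0.0, 0.0, 0.0, 1.0]] 0.9958953857421875
side 44.95321588775992 249.895476773052 191.74750629807787 [[-0.9817, -0.1896, 0.015, 0.5732], [-0.1429, 0.6833, -0.716, 0.1064], [0.1255, -0.7051, -0.6979, 1.2647], [0.0, 0.0, 0.0, 1.0]] 0.9959869384765625
0.1 [[ 0.92  -0.392 -0.   ]
 [-0.392 -0.92  -0.001]
 [ 0.     0.002 -1.   ]]
```

View pics/top0.png

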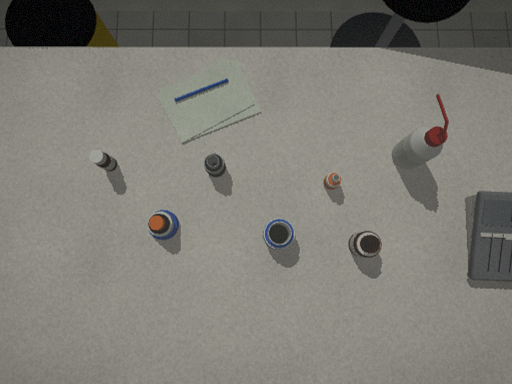

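View pics/side0.png

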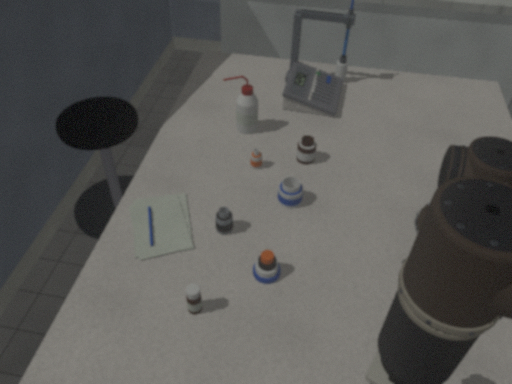

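The top view shows the stack at (162,224), jars black (215,164), blue (279,234), orange (333,180) and white (367,244). The amber bottle is at (103,160) and the wash bottle at (420,145). The side view agrees.

```bash
cat > h.py <<'E'
import numpy as np,cv2
from rig import robot
def pts(n,d):
    c=robot.camera_info(n);f=192/np.tan(np.radians(c["vfov"]/2))
    v,u=np.mgrid[:384,:512]
    P=np.stack([(u-c["cx"])/f*d,(v-c["cy"])/f*d,d],-1)
    V=np.array(c["view"]);return (P-V[:3,3])@V[:3,:3]
def grab(n="top"):
    p,d=robot.grab_frame(n);return p,d,pts(n,d)
def plane(n,z,uv):
    c=robot.camera_info(n);f=192/np.tan(np.radians(c["vfov"]/2));V=np.array(c["view"]);R=V[:3,:3]
    o=-R.T@V[:3,3];r=R.T@np.array([(uv[0]-c["cx"])/f,(uv[1]-c["cy"])/f,1]);return o+r*(z-o[2])/r[2]
def disc(X,px,z,tol=.006,r=30):
    """centre and size of the level patch at height z near pixel px of the top view"""
    m=np.zeros(X.shape[:2],bool);m[max(0,px[1]-r):px[1]+r,max(0,px[0]-r):px[0]+r]=1
    m&=abs(X[...,2]-z)<tol
    k,l,s,_=cv2.connectedComponentsWithStats(m.astype(np.uint8))
    if k<2:return None
    q=X[l==1+np.argmax(s[1:,4])]
    c,rad=cv2.minEnclosingCircle(q[:,:2].astype(np.float32));return np.round([*c,2*rad,np.median(q[:,2]),len(q)],4)
E
python3 - <<'E'
from h import *
for n in("top","side"):
    d=np.load(n+"0.npz")["d"];X=pts(n,d)
    m=((X[...,2]>.015)&(X[...,2]<.3)).astype(np.uint8)
    print(n,"bench z",np.median(X[...,2][(abs(X[...,2])<.02)]),np.std(X[...,2][(abs(X[...,2])<.02)]))
    k,l,s,c=cv2.connectedComponentsWithStats(m)
    for i in range(1,k):
        if 40<s[i,4]<8000:
            q=X[l==i];z=np.percentile(q[:,2],90);t=q[q[:,2]>z-.006]
            print(c[i].round(),s[i,4],"z90",z.round(4),"topc",((t.max(0)+t.min(0))/2).round(4),"ext",np.ptp(t,0).round(3))
    if n=="top":
        for a,px,z in(("Jblue",(279,234),.07),("Jwhite",(367,244),.08),("Jblack",(215,164),.074),("Jor",(333,180),.064),("Lor",(158,222),.072)):print(a,disc(X,px,z))
E
python3 - <<'E'
import cv2
a=cv2.imread("pics/top0.png")[140:280,85:455];cv2.imwrite("pics/crop0.png",cv2.resize(a,None,fx=2.16,fy=2.16,interpolation=3))
E
```

```text
top bench z -0.00021186742752416456 0.0021413331232201438
[422. 144.] 1686 z90 0.1623 topc [ 0.6909 -0.34    0.1799] ext [0.096 0.037 0.047]
[102. 160.] 362 z90 0.0806 topc [0.6419 0.3729 0.0794] ext [0.029 0.031 0.008]
[214. 165.] 371 z90 0.0715 topc [0.632  0.1192 0.0715] ext [0.028 0.026 0.01 ]
[333. 180.] 240 z90 0.0586 topc [ 0.5954 -0.1535  0.0605] ext [0.016 0.015 0.012]
[490. 236.] 3744 z90 0.0761 topc [ 0.5257 -0.4994  0.0768] ext [0.068 0.069 0.013]
[162. 225.] 687 z90 0.0719 topc [0.4967 0.2395 0.0708] ext [0.03 0.03 0.01]
[279. 234.] 491 z90 0.0685 topc [ 0.4734 -0.0256  0.068 ] ext [0.047 0.05  0.011]
[365. 244.] 620 z90 0.0767 topc [ 0.4483 -0.2187  0.0766] ext [0.038 0.039 0.011]
Jblue [ 4.733e-01 -2.590e-02  5.110e-02  6.900e-02  7.700e+01]
Jwhite [ 4.482e-01 -2.187e-01  3.930e-02  7.890e-02  7.300e+01]
Jblack [6.320e-01 1.199e-01 2.820e-02 7.350e-02 4.700e+01]
Jor [ 5.957e-01 -1.538e-01  1.670e-02  6.300e-02  2.600e+01]
Lor [4.974e-01 2.397e-01 3.270e-02 7.150e-02 1.790e+02]
side bench z -0.00026932263040980434 0.0033050970735933943
[31. 29.] 4131 z90 0.2016 topc [ 1.6003 -0.6082  0.2345] ext [0.017 0.239 0.078]
[246. 106.] 910 z90 0.1596 topc [ 0.6917 -0.3374  0.1784] ext [0.093 0.046 0.049]
[306. 148.] 419 z90 0.0749 topc [ 0.4489 -0.2171  0.0756] ext [0.038 0.045 0.013]
[478. 160.] 2693 z90 0.2793 topc [0.0163 0.0023 0.2782] ext [0.102 0.135 0.01 ]
[255. 157.] 170 z90 0.0586 topc [ 0.5962 -0.1521  0.0592] ext [0.017 0.018 0.013]
[290. 191.] 595 z90 0.0659 topc [ 0.4741 -0.024   0.0663] ext [0.05  0.055 0.013]
[223. 219.] 370 z90 0.0691 topc [0.6326 0.1225 0.0701] ext [0.027 0.031 0.014]
[266. 266.] 600 z90 0.0715 topc [0.4978 0.2436 0.0709] ext [0.032 0.031 0.009]
[193. 297.] 376 z90 0.0807 topc [0.6428 0.3753 0.0794] ext [0.03  0.031 0.009]
```

View pics/crop0.png

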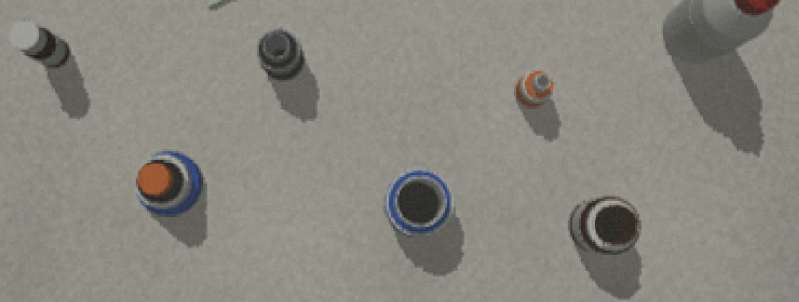

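Every rim and lid diameter agrees with the data sheet, so I'll start with the orange lid. The fingers will close along world x.

```bash
cat >> h.py <<'E'
D=dict(orange=.032,black=.044,white=.056,blue=.068)
UN=dict(orange=.054,black=.036,white=.018,blue=0.)
SEAT=dict(orange=.049,black=.059,white=.065,blue=.055)
JAR=dict(orange=(.5957,-.153),black=(.632,.1207),white=(.4484,-.218),blue=(.4735,-.025))
R=np.array([[0,1,0],[1,0,0],[0,0,-1.]])
def best_R(p):
    """of the two half-turn-equivalent grasps, the one with the smaller joint move"""
    q0=np.array(robot.read_qpos());o=[]
    for s in(1,-1):
        Q=R*np.array([s,s,1]);q=robot.ik(p,Q)
        if q is not None:o.append((abs(np.array(q)-q0).max(),s,Q))
    return min(o,key=lambda a:a[:2])[2]
def pick(n,xy,off=.003):
    robot.move_gripper(min(1,(D[n]+.022)/.088))
    p=np.array([*xy,UN[n]+off]);up=p+[0,0,.06]
    Q=best_R(up);robot.goto(up,Q);robot.servo_line(p,speed=.08)
    robot.move_gripper(0.);w=robot.read_grip_width()*.088
    robot.servo_line(p+[0,0,.004],speed=.02)
    robot.servo_line([*xy,max(.16,UN[n]+.08)],speed=.12)
    print(n,"grip",round(w,4),round(robot.read_grip_width()*.088,4),"t",robot.read_t())
def over(n,xy=None,h=.16):
    xy=JAR[n] if xy is None else xy
    robot.goto([*xy,h],best_R([*xy,h]))
def place(n,xy=None,off=.003):
    xy=JAR[n] if xy is None else xy
    z=SEAT[n]+off
    robot.servo_line([*xy,z+.025],speed=.12)
    f0=np.array(robot.read_force())
    robot.servo_line([*xy,z+.004],speed=.04)
    f=np.array(robot.read_force())-f0;print("f above",f.round(1))
    if f[2]>4: return False
    for k in range(1,8):
        h=z+.004-.001*k;robot.servo_line([*xy,h],speed=.01)
        f=np.array(robot.read_force())-f0
        if f[2]>3:break
    print("seat dz",round(h-z,4),"f",f.round(1))
    return True
def release(n,xy=None):
    xy=JAR[n] if xy is None else xy
    robot.move_gripper(min(1,(D[n]+.016)/.088))
    p=robot.read_position();robot.servo_line([p[0],p[1],p[2]+.02],speed=.05);robot.servo_line([p[0],p[1],.17],speed=.15)
    print("released t",robot.read_t())
def snap(name,cams=("top","side")):
    out=[]
    for n in cams:
        p,d,X=grab(n);out.append(p);
        if n=="top":T=X
    cv2.imwrite(f"pics/{name}.png",np.vstack(out)[:,:,::-1]);return T
E
python3 - <<'E'
from h import *
pick("orange",(.4974,.2405))
over("orange")
p,d,X=grab("top");cv2.imwrite("pics/a.png",p[:,:,::-1])
p2,d,_=grab("side");cv2.imwrite("pics/b.png",p2[:,:,::-1])
cv2.imwrite("pics/ab.png",np.hstack([cv2.resize(p[100:280,110:410],None,fx=1.33,fy=1.33),cv2.resize(p2[60:300,150:450],(399,239))])[:,:,::-1])
print(disc(X,(163,224),.054),robot.read_t())
E
```

```text
orange grip 0.0316 0.0312 t 5.2917
[4.969e-01 2.413e-01 4.290e-02 5.370e-02 1.790e+02] 6.8917
```

View pics/ab.png

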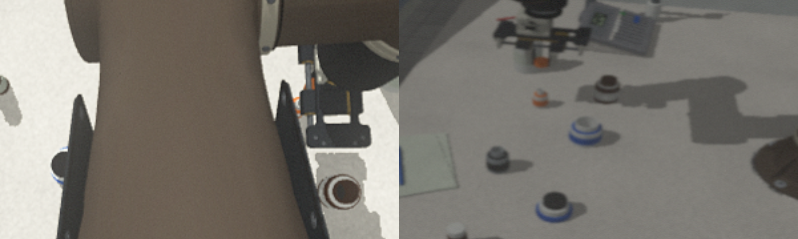

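The orange lid is held level above its jar, and the black lid is exposed on the stack. Next I'll seat it.

```bash
python3 - <<'E'
from h import *
if place("orange"):
    release("orange")
    over("black",(.45,.1))   # out of the way
    X=snap("c");print(disc(X,(333,180),.067,r=20),"stack",disc(X,(163,224),.054),robot.read_t())
    cv2.imwrite("pics/c2.png",np.vstack([cv2.resize(cv2.imread("pics/c.png")[a:a+110,b:b+260],None,fx=2.5,fy=2.5) for a,b in((120,110),(384+110,170))]))
E
```

```text
f above [-0.5  0.8 -2.1]
seat dz -0.001 f [-4.   0.6  9.6]
released t 11.5667
[ 5.956e-01 -1.533e-01  3.240e-02  6.670e-02  1.630e+02] stack None 12.7917
```

View pics/c2.png

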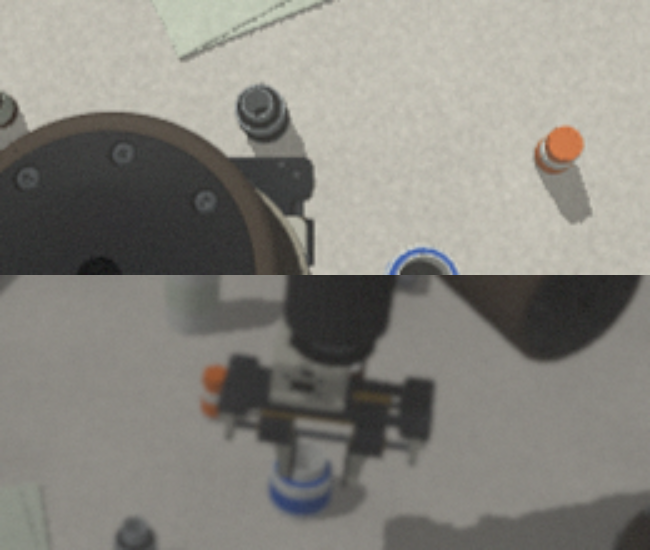

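Orange is seated: its top is at 66.7 mm against 67 mm, within 0.5 mm of the jar's axis. Black is next, then I'll re-measure with the arm out of view.

```bash
python3 - <<'E'
from h import *
pick("black",(.4969,.2405))
over("black")
if place("black"):
    release("black")
    over("white",(.42,-.25),.2)
    X=snap("d",("top",));print(disc(X,(215,164),.077,r=25),"stack",disc(X,(163,224),.036),"blue jar",disc(X,(279,234),.07),robot.read_t())
E
```

```text
black grip 0.0434 0.0432 t 16.9333
f above [-0.8 -0.7 -0.4]
seat dz -0.001 f [-2.6 -0.2  9.7]
released t 22.2167
[6.321e-01 1.202e-01 4.490e-02 7.680e-02 3.110e+02] stack [4.970e-01 2.412e-01 5.680e-02 3.540e-02 4.970e+02] blue jar [ 4.746e-01 -1.710e-02  4.580e-02  6.890e-02  3.000e+01] 23.8417
```

View pics/d.png

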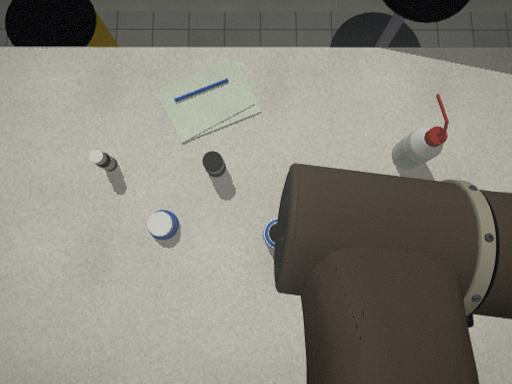

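Black is seated: its top is at 76.8 mm against 77 mm, and centred. The white lid is visible on the stack at (163,225).

```bash
python3 - <<'E'
from h import *
pick("white",(.497,.2412))
over("white")
if place("white"):
    release("white")
    over("white",(.42,-.25),.2)
    X=snap("e",("top",));s=disc(X,(163,224),.018);print("stack",s,robot.read_t())
    ok=s is not None and abs(s[2]-.068)<.004 and np.hypot(s[0]-.497,s[1]-.241)<.008
    if ok:
        pick("blue",s[:2]);over("blue")
        X=snap("f",("top","side"));print("white",disc(X,(367,244),.083,r=30),robot.read_t())
E
python3 - <<'E'
import cv2,numpy as np
a=cv2.imread("pics/f.png");cv2.imwrite("pics/f2.png",a[384+60:384+320,120:420].repeat(2,0).repeat(2,1))
E
```

```text
white grip 0.0548 0.0549 t 29.3083
f above [ 0.5 -0.7  0.3]
seat dz 0.0 f [-0.6  0.3  4.4]
released t 35.2
stack [4.971e-01 2.396e-01 6.850e-02 1.760e-02 6.960e+02] 35.575
blue grip 0.068 0.0679 t 41.15
white [ 4.388e-01 -2.259e-01  4.790e-02  8.280e-02  1.090e+02] 42.2833
```

View pics/f2.png

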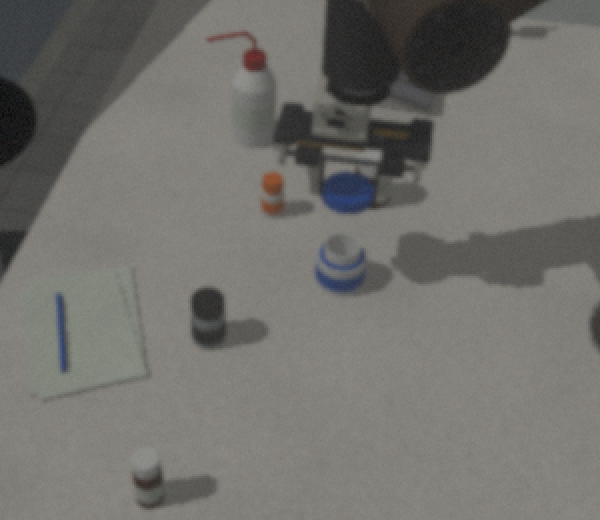

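The blue lid is level above the blue jar, with orange and black closed. The white jar is partly hidden in this view, so I'll check it after placing blue.

```bash
python3 - <<'E'
from h import *
if place("blue"):
    release("blue")
    over("black",(.35,.45),.25)
    X=snap("g")
    for n,px in dict(orange=(333,180),black=(215,164),white=(367,244),blue=(279,234)).items():
        z=SEAT[n]+.018;s=disc(X,px,z,r=32);print(n,s,"dz",round(s[3]-z,4),"off",np.round(s[:2]-JAR[n],4))
    print(robot.read_t(),robot.read_position())
E
python3 - <<'E'
import cv2,numpy as np
a=cv2.imread("pics/g.png");cv2.imwrite("pics/g2.png",np.hstack([cv2.resize(a[90:330,60:460],(420,252)),cv2.resize(a[384+40:384+340,150:400],(378,453))[:252]])if 0 else cv2.resize(a,(400,600)))
E
```

```text
f above [-0.3  0.3  0. ]
seat dz -0.0 f [-2.1  1.1  5.4]
released t 46.6167
orange [ 5.956e-01 -1.535e-01  3.280e-02  6.700e-02  1.660e+02] dz 0.0 off [-0.0001 -0.0005]
black [6.320e-01 1.205e-01 4.440e-02 7.670e-02 3.090e+02] dz -0.0003 off [ 0.     -0.0002]
white [ 4.486e-01 -2.173e-01  5.670e-02  8.280e-02  5.620e+02] dz -0.0002 off [0.0002 0.0007]
blue [ 4.736e-01 -2.450e-02  6.890e-02  7.280e-02  7.790e+02] dz -0.0002 off [0.0001 0.0005]
48.525 [0.35065979 0.44918608 0.24995594]
```

View pics/g2.png

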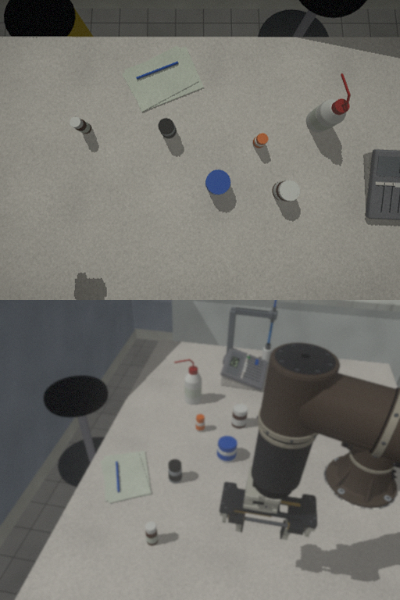

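All four jars carry their own lids, seated to within 0.3 mm in height and 1 mm in position. The two bottles stand where they were and the arm is clear, so I'm handing in.

```bash
python3 -c "
from rig import robot
robot.dwell(.5);print(robot.job_done())"
```

```text
the job is handed in; nothing more can be done
None
```

All four lids are on the jars of their own colour, and the job was handed in at about 49 s of the 112 s allowed. I took them off the stack in the order orange, black, white, blue. Each one was lowered in 1 mm steps until I felt light contact (4–10 N), then released.

**Final check (top camera depth):** every lid top is within 0.3 mm of its seated height. Every lid centre is within 1 mm of where I measured its jar at the start. In the last pictures from both cameras the lids look level, the jars upright, the amber and wash bottles in place, and the arm clear of everything. I judged the bottles by eye only and did not measure them again.

**Checks that disagreed:**
- **Camera mismatch:** the two cameras differed by 1–4 mm in y at the start, so I used values between them or close to the top camera's.
- **Blocked views:** a few mid-job readings were off or missing because the arm hid part of the view, for example white about 12 mm off. Those for the white lid and the blue jar, now lidded, came out right in the final unobstructed check. The missing stack reading was retaken once black was off.

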